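# Park and lock the microtome blade holder

## Task

Make the microtome's blade safe: push the yellow knob along the long leg of its L-shaped slot to the corner, so that the blade holder runs under the red guard, then push it sideways to the very end of the short leg by the green dot, where it locks. Only push it, gently, with the tips or the outside of the fingers: do not take the knob between the fingers, and do not lift, knock or shift any of the small things lying around. Finish with the hand clear of everything.

Things in the scene. Friction and masses are not known exactly. Their poses are not given: they have to be found in the camera images.
- dock: white blade-holder dock fixed to the bench: deck x -160 to +120, y -125 to +125 mm, 20 mm high. Origin on the bench, z up. x points along the slot's long leg, from its open end (red dot) to the corner; y along the short leg, from the corner to its closed end (green dot). Blade holder on rails on its right: y -105 to -45 mm, up to 95 mm high
- slot_corner (a point): stem centre position at the corner of the slot: dock x +15, y +45 mm, on top of the aluminium gate plate (52 mm above the bench; plate x -82 to +52, y +12 to +121 mm). The slot is 14 mm wide, the knob's stem 10 mm, so 2 mm play each side. The long leg runs from here to stem centre x -55, y +45 mm (dock frame). Axes as the dock's
- slot_end (a point): middle of the stem's place at the closed end of the short leg: dock x +15, y +90 mm, on top of the gate plate, 52 mm above the bench; 45 mm from the corner. Axes as the dock's
- guard_top (a point): top centre of the see-through red guard hood, 102 mm above the bench; the hood covers dock x -10 to +75, y -113 to -37 mm, and the blade holder goes in under it. Axes as the dock's
- carriage (a joint): travel of the blade holder, which the knob takes along, in m, along the dock's x: 0 at the open end of the long leg, about 0.070 at the corner (stop at 0.072). Begins anywhere from 0 to 0.025. Needs about 3 N, slides stiffly and stays where it is left
- knob (a joint): travel of the knob along the dock's y relative to the blade holder, in m: 0 on the centre line of the long leg, 0.045 in the middle of the end of the short leg (stop at 0.047). The slot lets it move only at the corner; in the short leg the blade holder is held there. Needs about 2 N and stays where it is left
- knob_mid (a point): middle of the upright yellow round knob, 26 mm in diameter and 38 mm tall (from 68 to 106 mm above the bench; this point is at 87 mm); only its thin steel stem is below it. It can not turn or be lifted; x and y axes as the dock's
- cassettes: stack of four green, white and yellow tissue cassettes, 28 x 40 mm, 26 mm high, standing loose on the near right corner of the dock's deck (its top 46 mm above the bench); origin at the centre of its underside; to be left alone
- jar: amber specimen jar with a white cap, 56 mm across, 75 mm high, on the bench to the left of the dock; origin at the centre of its underside; to be left alone
- brush: small wooden-handled brush, 190 mm long, lying on the bench to the right of the dock; origin at the centre of its underside; to be left alone
- slidebox: blue slide box with a white lid, 87 x 97 mm, 34 mm high, on the bench to the left of the dock; origin at the centre of its underside; to be left alone
- pot: small green plastic pot, 52 mm across, 45 mm high, on the bench to the right of the dock; origin at the centre of its underside; to be left alone
- tray: small open steel tray with two cassettes in it, 50 x 130 mm, 20 mm high, on the bench beyond the dock; origin at the centre of its underside; to be left alone

How it is judged (in metres and radians):
On the way, in this order (a step that is already met when the one before it is completed fails the run):
1. the knob has been pushed along the long leg to the corner (value of joint carriage above 0.064 m), for 0.1 s.
2. the knob has been pushed to the end of the short leg (value of joint carriage above 0.064 m and value of joint knob above 0.04 m), for 0.2 s.
At the end, for the whole second after the job is handed in: The blade holder is parked at the corner (carriage beyond 64 mm), the knob is within about 5 mm of the middle of the end of the short leg (beyond 40 mm of 45), both at rest, and none of the small things has been moved 25 mm or more (all of step 2 and velocity of joint carriage between -0.01 and 0.01 m/s and velocity of joint knob between -0.01 and 0.01 m/s and distance of each of cassettes, jar, brush, slidebox, pot, tray from where it was at the start of the episode below 0.025 m); the robot touches nothing.
It fails at once if the knob is taken between the fingers (horizontal distance between the grasp point and knob_mid below 0.012 m and z of the grasp point in the frame of knob_mid below 0.032 m).
It fails at once if the hand bears on the knob or the dock with more than 40 N (contact force between the arm and dock above 40 N).
It fails at once if one of the small things is shifted by 25 mm or more (distance of any of cassettes, jar, brush, slidebox, pot, tray from where it was at the start of the episode above 0.025 m).
It fails at once if a small thing is lifted (height (world z) of cassettes above 0.04 m or height (world z) of any of jar, slidebox, pot, tray above 0.02 m or height (world z) of brush above 0.035 m).
It also fails if it takes over 48 s, if anything falls off the work surface, if the arm or the gripper's body presses on something with over 40 N, if the wrist force passes 120 N, or if a joint passes its speed limit or range.

## Robot

A 7-joint arm with a two-finger parallel gripper is mounted at the origin on the work surface. World frame = base frame: x ahead of the robot, y to its left, z up, the work surface at z = 0. Lengths are in mm, angles in rad, forces in N, time in s.
With the tool pointing down it reaches from about 425 to 925 mm from the base axis. Payload 6.8 kg.
Tool frame: the origin (TCP) lies between the finger pads; the fingertips stand 14 mm ahead of it and the grasp point (between the pads) lies 5 mm behind it (ctrl.finger_overhang is the distance from the TCP to the fingertips, in mm); z points along the fingers, y is the line along which they close (so a half turn about z gives the same grasp; the last joint's range is limited). The gripper opens to 85 mm and grips with 20 to 120 N. Pads are 22 mm wide; open, the fingers measure 114 mm over their backs; the gripper's body (76 mm by 85 mm) begins 54 mm behind the grasp point. The pads swing forward as they close: fully open they stand 13 mm farther back than shut.
Start: joints at [1.205, 0.477, 0.022, 1.555, -0.011, 1.109, -0.083], TCP at [172.102, -652.708, 245.308] pointing down, gripper open.
Joint ranges: [-2.96, 2.96], [-0.34, 2.1], [-1.41, 1.46], [0.24, 2.44], [-1.37, 4.51], [0.17, 1.92], [-2.96, 2.96]. Speed limits (rad/s): [2.39, 2.39, 3.14, 3.14, 3.14, 3.14, 3.14].

## Interface

Orientations are given as a unit quaternion [w, x, y, z].
In Python, from rig import ctrl gives the robot as it stands.
- The arm moves only by the tool play_rows, never from a script. Its argument "steps" is a list of rows, each a list of 3 entries, a list of its own where there are three numbers: the shift along the tool's x, y, z in cm, then the turn, a rotation vector about the tool's x, y, z in rad, then the opening in per cent of the stroke, from 0 (shut) to 100 (fully open). A call has 1 to 8 rows; each row is the pose to reach, as a shift and turn from the pose commanded when the call began, along the tool's axes at that moment; what a row does not reach only later rows make up. A row lasts 1/8 s, in which the tool goes at most 62.5 mm and 10.7 degrees, less where a joint would pass 70% of its speed; a pose out of reach is approached as far as the arm can. A call with a gripper value outside its range is refused whole. The fingers move at their own pace and stop on an object; "grip_force" is the grip in N (left out, the last holds). Time passes only in rows, so rows that repeat a pose let the fingers close. It gives the time, the measured TCP pose, the force, the opening and the grip force at its end, in the units of the state.
- ctrl.get_state(): the state, without advancing time (a new reading comes with each control period).
- ctrl.capture(name): name is "scene" or "top" or "wrist"; returns a dict with "frame" (400x640x3 uint8, blue, green, red), "fx", "fy", "cx", "cy" (pixels), "dist" ([k1, k2, p1, p2, k3] as OpenCV has them; the pictures are not rectified), "R" (3x3) and "t" (3): a world point X has camera coordinates R X + t. Camera axes: x right, y down, z forward; pixel columns grow to the right and rows downward; lengths in mm; the calibration is good to about 2 mm. A picture is of the moment at which its call begins. There is no depth.
- ctrl.finish_job(): hands the job in; it is judged then, once.
The state is a dict: "t": time; "joints": joint angles; "dq": joint speeds; "effort": joint torques, N m; "ee_pos": TCP position; "orientation": TCP orientation; "wrist_force": force on the tool from outside, world axes, zero at the start; "wrist_torque": the same for the moment, N m; "opening": opening from 0.0 (shut) to 1.0 (fully open); "grasp_force": force on a finger pad.
Only numpy, scipy, OpenCV 4.12 (cv2) and the standard library are available. Lean on these libraries where they do the work, as an engineer would, in place of code of your own. Each camera call takes 0.05 s, during which the arm holds its last target. There are 200 camera calls.

## Working session

There is one attempt and no reset: what is moved stays moved. The work goes in short steps, Python scripts to look and compute and a tool call to move; the robot and the scene stay as the last step left them, time stands still between calls to the robot, and variables do not carry over. Pictures are saved under pics/ and viewed, at most 10 in all, crops included, and the job is handed in when it is done.

Besides the shell and the picture viewer there is one more tool, called after ">>>" by a JSON object that holds its "name" and its "arguments", one argument or row to a line. play_rows: Moves the arm, as the interface text tells. Its arguments: {"type":"object","properties":{"steps":{"type":"array","items":{"type":"array"}},"grip_force":{"type":"number"}},"required":["steps"]}

```bash
mkdir -p pics; python3 - <<'E'
from rig import ctrl
import cv2,pickle
s=ctrl.get_state();print(s['t'],s['ee_pos'],s['orientation'],s['opening'],s['wrist_force'])
for n in("scene","top"):
    c=ctrl.capture(n);cv2.imwrite(f"pics/{n}0.png",c["frame"]);pickle.dump(c,open(n+"0.pkl","wb"))
    print(n,-c["R"].T@c["t"])
E
```

```text
0.0 [ 171.9514224  -652.1393388   244.32812093] [-9.09990597e-04  9.91702440e-01  1.28551190e-01 -1.82000542e-04] 1.000792234961342 [ 0.05506285 -0.52451319  0.67523605]
scene [1012.73096679 -357.41261574  890.98011073]
top [4.76530426e+02 1.02677415e+00 1.17773993e+03]
```

View pics/top0.png

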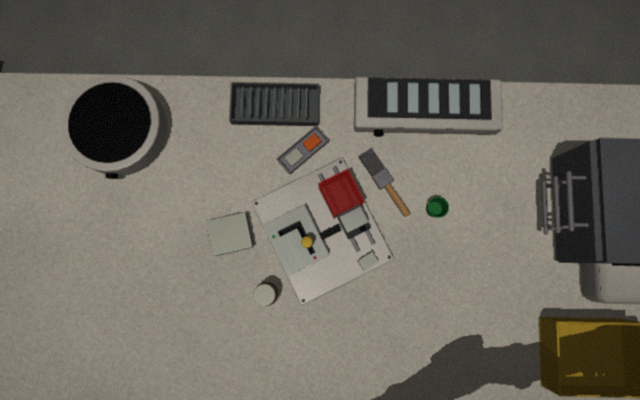

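View pics/scene0.png

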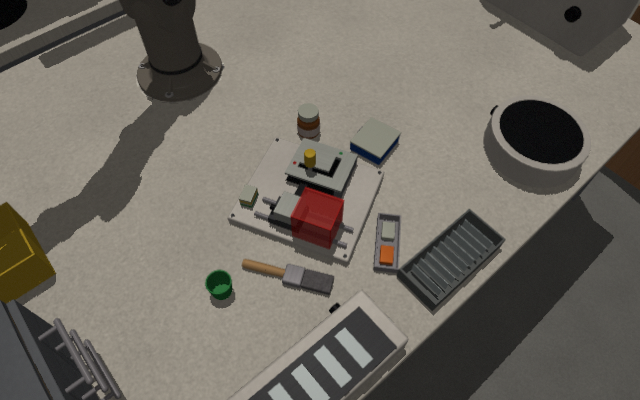

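The top view shows the dock with corners near (255,202), (341,160), (393,258), (303,301), the knob at (307,242), the green dot at (273,236) and the red dot near (315,258). The small things lie around it. I'll zoom in on the dock in both views.

```bash
python3 - <<'E'
import cv2,numpy as np
a=cv2.imread("pics/top0.png")[145:315,240:410];b=cv2.imread("pics/scene0.png")[90:270,220:400]
cv2.imwrite("pics/topc.png",cv2.resize(a,(595,595),interpolation=cv2.INTER_CUBIC))
cv2.imwrite("pics/scenec.png",cv2.resize(b,(594,594),interpolation=cv2.INTER_CUBIC))
E
```

```text
(no output)
```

View pics/topc.png

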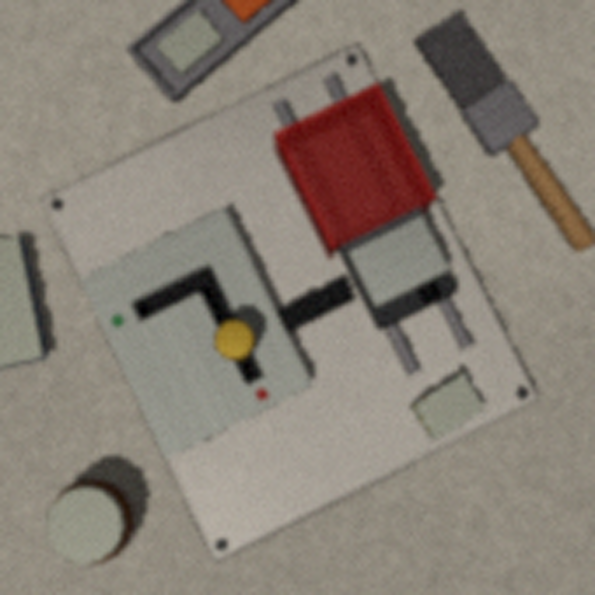

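View pics/scenec.png

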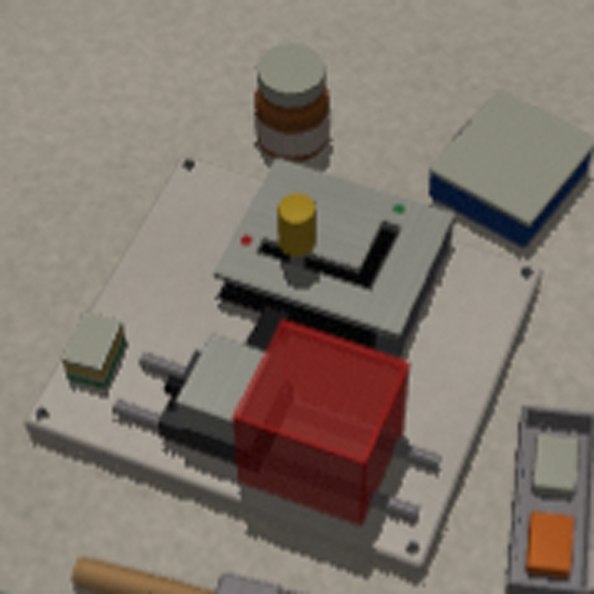

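The crops show four deck screws (top crop: (57,204), (351,59), (522,393), (221,544)), the knob's yellow top at (234,340) about halfway along the long leg, and the short leg's end at (140,310).

```bash
cat > h.py <<'E'
import cv2,numpy as np,pickle
def ray(c,uv,z):
    K=np.array([[c["fx"],0,c["cx"]],[0,c["fy"],c["cy"]],[0,0,1]])
    n=cv2.undistortPoints(np.array(uv,float).reshape(-1,1,2),K,np.array(c["dist"])).reshape(-1,2)
    d=np.c_[n,np.ones(len(n))]@c["R"]; o=-c["R"].T@c["t"]
    return o+d*((z-o[2])/d[:,2])[:,None]
def crop(p,s,o): return (np.array(p,float)+.5)/s-.5+o
def yellow(f):
    h=cv2.cvtColor(f,cv2.COLOR_BGR2HSV)
    return cv2.inRange(h,(18,150,90),(32,255,255))
E
python3 - <<'E'
from h import *
T=pickle.load(open("top0.pkl","rb"));S=pickle.load(open("scene0.pkl","rb"))
tp=lambda p:crop(p,3.5,[240,145]); sp=lambda p:crop(p,3.3,[220,90])
# order: (-x,+y),(+x,+y),(+x,-y),(-x,-y)
A=ray(T,tp([(221,544),(57,204),(351,59),(522,393)]),20)
B=ray(S,sp([(189,165),(527,272),(413,548),(42,414)]),20)
for n,P in(("top",A),("scene",B)):
    dx=(P[1]-P[0]+P[2]-P[3])/2; dy=(P[0]-P[3]+P[1]-P[2])/2
    y1=np.arctan2(dx[1],dx[0]); y2=np.arctan2(-dy[0],dy[1]); yaw=(y1+y2)/2
    c,s=np.cos(yaw),np.sin(yaw);R=np.array([[c,-s],[s,c]])
    o=P[:,:2].mean(0)-R@[-20,0]
    print(n,o,y1,y2,np.hypot(*dx[:2]),np.hypot(*dy[:2]))
    C=T if n=="top" else S
    f=tp if n=="top" else sp
    L=lambda p,z:((ray(C,f([p]),z)[0,:2]-o)@R).round(1)
    if n=="top": print("green",L((118,320),52),"red",L((262,394),52),"knob",L((234,340),106),"cass",L((446,405),46))
    else: print("green",L((399,209),52),"red",L((246,240),52),"knob",L((297,205),106),"cass",L((95,340),46))
    print("corner,end,knobstart",(R@[15,45]+o),(R@[15,90]+o))
m=ray(T,tp([(86,525)]),75);print("jar",m)
E
```

```text
top [571.9956691   14.69192261] 0.4833139602394132 0.4836741447784956 259.9883565373554 229.55508170071522
green [ 15.  109.4] red [-72.1  44.8] knob [-34.5  45. ] cass [-133.4  -62.2]
corner,end,knobstart [564.35690949  61.50697736] [543.43750941 101.34889876]
scene [574.17702826  14.81322069] 0.4852436538233013 0.48178680253966794 260.04366060583106 230.6031321634909
green [ 15.  109.9] red [-72.3  45.1] knob [-34.6  46.6] cass [-133.4  -64.1]
corner,end,knobstart [566.53727731  61.62811367] [545.61703355 101.46959208]
jar [[400.3903187  132.23848285  75.        ]]
```

>>> {"name": "play_rows", "arguments": {
  "steps": [
    [[4,-3.6,0],[0,0,0],0],
    [[8,-7.2,0],[0,0,0],0],
    [[12,-11,0],[0,0,0],0],
    [[16,-14.6,0],[0,0,0],0],
    [[20,-18.2,0],[0,0,-0.1],0],
    [[24,-22,0],[0,0,-0.226],0],
    [[28.3,-25.8,0],[0,0,-0.226],0],
    [[28.3,-25.8,0],[0,0,-0.226],0]
  ],
  "grip_force": 20
}}

```text
t: 1.1
ee_pos: [382.7, -326.7, 245.3]
orientation: [-0.001, 0.97, 0.244, 0.001]
wrist_force: [0.2, -0.5, 0.2]
opening: 0.003
grasp_force: 0.0
```

```bash
cat > g.py <<'E'
import sys,numpy as np
from scipy.spatial.transform import Rotation as Ro
from rig import ctrl
O=np.array([573.,14.75,0]);D=Ro.from_euler('z',0.4835)
s=ctrl.get_state();p=np.array(s['ee_pos']);q=s['orientation'];R=Ro.from_quat([*q[1:],q[0]])
print("t",s['t'],"dock",D.inv().apply(p-O).round(1),"F dock",D.inv().apply(s['wrist_force']).round(1),"op",round(s['opening'],2),"overhang",ctrl.finger_overhang)
G=D*Ro.from_quat([1,0,0,0])
print("turn",(R.inv()*G).as_rotvec().round(3))
for a in sys.argv[1:]:
    x=np.array(eval(a),float);print(a,"shift cm",(R.inv().apply(D.apply(x)+O-p)/10).round(2))
E
python3 g.py -70,45,245 -66,45,92
```

```text
t 1.1 dock [-327.2 -213.8  245.3] F dock [-0.  -0.5  0.2] op 0.0 overhang 14.0
turn [-0.001 -0.001  0.009]
-70,45,245 shift cm [ 25.94 -25.66   0.09]
-66,45,92 shift cm [ 26.32 -25.64  15.39]
```

>>> {"name": "play_rows", "arguments": {
  "steps": [
    [[4,-4,0],[0,0,0.009],0],
    [[8,-8,0],[0,0,0.009],0],
    [[12,-12,0],[0,0,0.009],0],
    [[16,-16,0],[0,0,0.009],0],
    [[20,-20,0],[0,0,0.009],0],
    [[23.5,-23.5,0],[0,0,0.009],0],
    [[25.7,-25.7,2],[0,0,0.009],0],
    [[25.7,-25.7,6],[0,0,0.009],0]
  ]
}}

```text
t: 2.1
ee_pos: [490.0, 18.2, 185.9]
orientation: [-0.0, 0.972, 0.237, 0.002]
wrist_force: [0.3, 0.3, -0.8]
opening: 0.002
grasp_force: 0.0
```

```bash
python3 g.py -72,45,92; python3 - <<'E'
from rig import ctrl
import cv2
a=ctrl.capture("scene")["frame"][40:240,200:420];b=ctrl.capture("wrist")["frame"]
cv2.imwrite("pics/c1.png",cv2.hconcat([cv2.resize(a,(400,364)),cv2.resize(b,(400,364))]))
E
```

```text
t 2.1 dock [-71.8  41.6 185.9] F dock [ 0.4  0.1 -0.8] op 0.0 overhang 14.0
turn [ 0.001 -0.005 -0.005]
-72,45,92 shift cm [-0.06 -0.34  9.39]
```

View pics/c1.png

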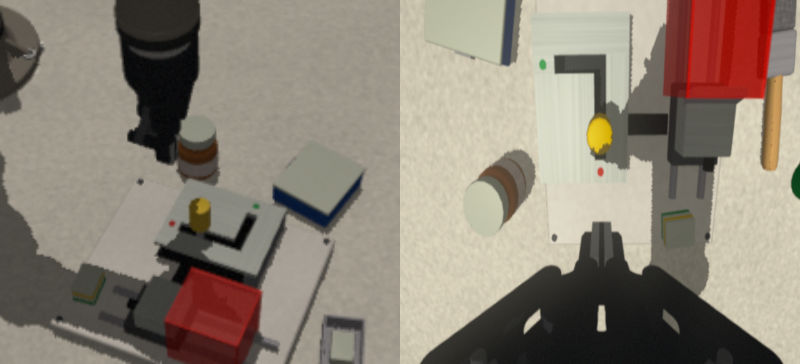

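The shut fingers hang behind the red dot, in line with the slot's long leg (wrist half: tips at about (600,235), knob at (600,133)). The way down to the plate is clear.

>>> {"name": "play_rows", "arguments": {
  "steps": [
    [[0,-0.3,3],[0,0,0],0],
    [[0,-0.3,6],[0,0,0],0],
    [[0,-0.3,8],[0,0,0],0],
    [[0,-0.3,9.2],[0,0,0],0],
    [[0,-0.3,9.2],[0,0,0],0]
  ]
}}

```text
t: 2.82
ee_pos: [486.6, 17.9, 93.4]
orientation: [0.0, 0.972, 0.235, -0.0]
wrist_force: [-0.6, -0.4, -0.7]
opening: 0.002
grasp_force: 0.0
```

```bash
python3 g.py -58,45,92 -9,45,92
```

```text
t 2.825 dock [-75.   43.   93.4] F dock [-0.7 -0.1 -0.7] op 0.0 overhang 14.0
turn [ 0.     0.001 -0.01 ]
-58,45,92 shift cm [ 1.7  -0.22  0.14]
-9,45,92 shift cm [ 6.6  -0.27  0.14]
```

>>> {"name": "play_rows", "arguments": {
  "steps": [
    [[0.7,-0.2,0.1],[0,0,0],0],
    [[1.3,-0.2,0.1],[0,0,0],0],
    [[1.8,-0.2,0.1],[0,0,0],0],
    [[2.3,-0.2,0.1],[0,0,0],0],
    [[2.8,-0.2,0.1],[0,0,0],0],
    [[3.3,-0.2,0.1],[0,0,0],0],
    [[3.8,-0.2,0.1],[0,0,0],0],
    [[4.3,-0.2,0.1],[0,0,0],0]
  ]
}}

```text
t: 3.82
ee_pos: [524.1, 40.2, 92.3]
orientation: [-0.0, 0.972, 0.235, -0.0]
wrist_force: [-2.9, -0.6, 2.3]
opening: 0.003
grasp_force: 1.6
```

```bash
cat > k.py <<'E'
from h import *
from rig import ctrl
from g import O,D
c=ctrl.capture("scene");f=c["frame"];m=yellow(f);m[:120]=0;m[200:]=0;m[:,:280]=0;m[:,350:]=0
ys,xs=np.nonzero(m);print("yellow",len(xs),"knob dock",D.inv().apply(ray(c,[(xs.mean(),ys.mean())],87)-O).round(1))
E
python3 k.py; python3 - <<'E'
from h import *
c=pickle.load(open("scene0.pkl","rb"));m=yellow(c["frame"]);m[:120]=0;m[200:]=0;m[:,:280]=0;m[:,350:]=0
ys,xs=np.nonzero(m);from g import O,D
print("start",len(xs),D.inv().apply(ray(c,[(xs.mean(),ys.mean())],87)-O).round(1))
E
```

```text
t 3.825 dock [-31.4  45.3  92.3] F dock [-2.8  0.9  2.3] op 0.0 overhang 14.0
turn [-0.     0.    -0.009]
yellow 0 knob dock [[nan nan nan]]
t 3.875 dock [-30.6  45.3  92.3] F dock [-1.  -0.5 -1.7] op -0.0 overhang 14.0
turn [-0.    -0.001 -0.008]
start 79 [[-38.7  56.7  87. ]]k.py:5: RuntimeWarning: Mean of empty slice.
  ys,xs=np.nonzero(m);print("yellow",len(xs),"knob dock",D.inv().apply(ray(c,[(xs.mean(),ys.mean())],87)-O).round(1))
  ret = ret.dtype.type(ret / rcount)
```

>>> {"name": "play_rows", "arguments": {
  "steps": [
    [[0.5,0,0],[0,0,0],0],
    [[1.0,0,0],[0,0,0],0],
    [[1.4,0,0],[0,0,0],0],
    [[1.8,0,0],[0,0,0],0],
    [[2.0,0,0],[0,0,0],0],
    [[2.1,0,0],[0,0,0],0],
    [[2.1,0,0],[0,0,0],0]
  ]
}}

```text
t: 4.75
ee_pos: [542.7, 49.8, 92.3]
orientation: [-0.0, 0.972, 0.235, 0.0]
wrist_force: [-2.8, -0.2, -0.5]
opening: -0.002
grasp_force: 0.9
```

```bash
python3 g.py; python3 - <<'E'
from rig import ctrl
import cv2
a=ctrl.capture("scene")["frame"][90:270,220:420];b=ctrl.capture("wrist")["frame"]
cv2.imwrite("pics/c2.png",cv2.hconcat([cv2.resize(a,(400,360)),cv2.resize(b[40:400,100:500],(400,360))]))
E
```

```text
t 4.75 dock [-10.5  45.2  92.3] F dock [-2.5  1.1 -0.5] op -0.0 overhang 14.0
turn [-0.    -0.    -0.009]
```

View pics/c2.png

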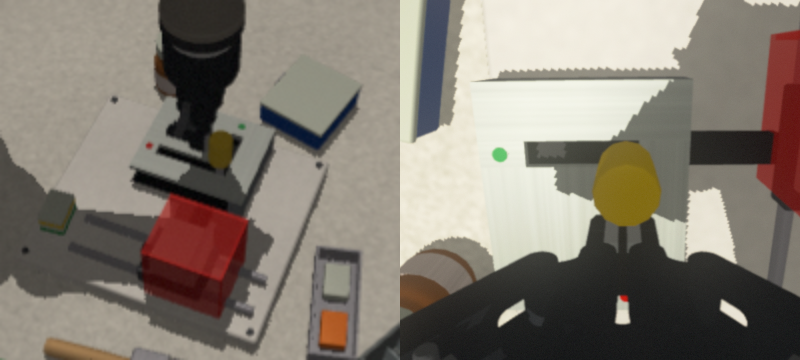

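The knob is nearly at the corner: in the wrist half its stem is under (627,150), level with the short leg. I'll ease on until the force rises at the stop.

>>> {"name": "play_rows", "arguments": {
  "steps": [
    [[0.1,0,0],[0,0,0],0],
    [[0.2,0,0],[0,0,0],0],
    [[0.25,0,0],[0,0,0],0],
    [[0.25,0,0],[0,0,0],0]
  ]
}}

```text
t: 5.35
ee_pos: [544.9, 50.9, 92.3]
orientation: [-0.0, 0.972, 0.235, 0.0]
wrist_force: [-2.2, 0.5, -0.6]
opening: 0.001
grasp_force: 1.1
```

>>> {"name": "play_rows", "arguments": {
  "steps": [
    [[0.1,0,0],[0,0,0],0],
    [[0.15,0,0],[0,0,0],0],
    [[0.15,0,0],[0,0,0],0]
  ]
}}

```text
t: 5.72
ee_pos: [546.1, 51.5, 92.3]
orientation: [-0.0, 0.972, 0.235, -0.0]
wrist_force: [-4.0, 0.8, -0.5]
opening: -0.002
grasp_force: 1.4
```

```bash
python3 g.py
```

```text
t 5.725 dock [-6.7 45.1 92.3] F dock [-3.2  2.6 -0.5] op -0.0 overhang 14.0
turn [-0.     0.    -0.009]
```

>>> {"name": "play_rows", "arguments": {
  "steps": [
    [[0.08,0,0],[0,0,0],0],
    [[0.08,0,0],[0,0,0],0]
  ]
}}

```text
t: 5.98
ee_pos: [546.2, 51.6, 92.3]
orientation: [0.0, 0.972, 0.235, -0.001]
wrist_force: [-5.0, -0.8, 2.8]
opening: -0.003
grasp_force: 2.6
```

```bash
python3 g.py
```

```text
t 5.975 dock [-6.6 45.  92.3] F dock [-4.8  1.6  2.8] op -0.0 overhang 14.0
turn [-0.     0.001 -0.009]
```

The stop is found: a commanded 0.8 mm moved the hand only 0.1 mm and the force rose. Now around to the knob's guard side.

>>> {"name": "play_rows", "arguments": {
  "steps": [
    [[-1,0,0],[0,0,0],0],
    [[-2.6,0,0],[0,0,0],0],
    [[-2.6,0,0],[0,0,-0.009],0],
    [[-2.6,2.4,0],[0,0,-0.009],0],
    [[-2.6,4.3,0],[0,0,-0.009],0],
    [[-2.6,4.3,0],[0,0,-0.009],0],
    [[0,4.3,0],[0,0,-0.009],0],
    [[2.2,4.3,0],[0,0,-0.009],0]
  ]
}}

```text
t: 6.98
ee_pos: [586.5, 24.9, 92.3]
orientation: [-0.0, 0.971, 0.24, 0.0]
wrist_force: [0.6, -1.5, 0.8]
opening: 0.003
grasp_force: 0.0
```

```bash
python3 g.py 16,17,92 16,62,92; python3 - <<'E'
from rig import ctrl
import cv2
a=ctrl.capture("top")["frame"][145:305,240:400];b=ctrl.capture("wrist")["frame"]
cv2.imwrite("pics/c3.png",cv2.hconcat([cv2.resize(a,(400,400)),b[:,100:500]]))
E
```

```text
t 6.975 dock [16.6  2.7 92.3] F dock [-0.2 -1.6  0.8] op 0.0 overhang 14.0
turn [-0.001 -0.     0.001]
16,17,92 shift cm [-0.06 -1.43  0.04]
16,62,92 shift cm [-0.06 -5.93  0.04]
```

View pics/c3.png

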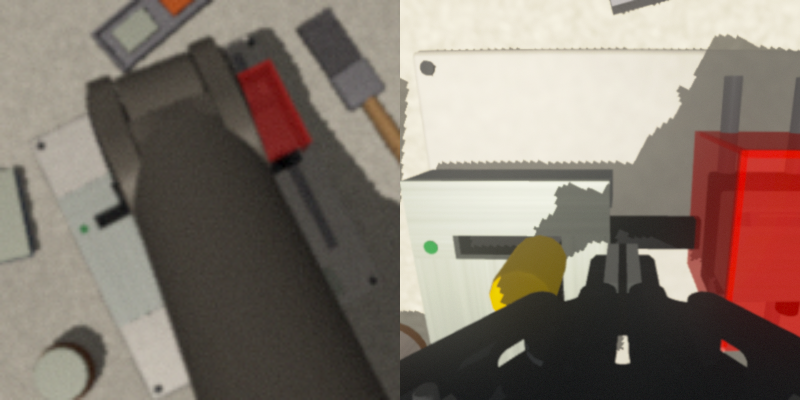

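The fingers stand clear beside the knob (wrist half: knob at (530,270), fingers at (620,270)), with the short leg free towards the green dot. Pushing sideways.

>>> {"name": "play_rows", "arguments": {
  "steps": [
    [[0,-0.7,0],[0,0,0],0],
    [[0,-1.3,0],[0,0,0],0],
    [[0,-1.8,0],[0,0,0],0],
    [[0,-2.3,0],[0,0,0],0],
    [[0,-2.8,0],[0,0,0],0]
  ]
}}

```text
t: 7.7
ee_pos: [572.6, 47.5, 92.2]
orientation: [0.001, 0.971, 0.239, -0.001]
wrist_force: [0.2, -4.9, -0.4]
opening: 0.003
grasp_force: 2.1
```

```bash
python3 g.py
```

```text
t 7.7 dock [14.8 29.2 92.2] F dock [-2.1 -4.4 -0.4] op 0.0 overhang 14.0
turn [ 0.001  0.001 -0.001]
```

>>> {"name": "play_rows", "arguments": {
  "steps": [
    [[0,-0.5,0],[0,0,0],0],
    [[0,-1.0,0],[0,0,0],0],
    [[0,-1.5,0],[0,0,0],0],
    [[0,-2.0,0],[0,0,0],0],
    [[0,-2.5,0],[0,0,0],0],
    [[0,-2.9,0],[0,0,0],0],
    [[0,-3.2,0],[0,0,0],0],
    [[0,-3.2,0],[0,0,0],0]
  ]
}}

```text
t: 8.7
ee_pos: [558.0, 77.5, 92.3]
orientation: [-0.0, 0.971, 0.24, 0.0]
wrist_force: [-1.0, -1.2, -0.3]
opening: -0.001
grasp_force: 0.9
```

```bash
python3 g.py
```

```text
t 8.7 dock [15.9 62.5 92.3] F dock [-1.4 -0.6 -0.3] op -0.0 overhang 14.0
turn [-0.001 -0.     0.001]
```

Ease on to the end stop in small steps.

>>> {"name": "play_rows", "arguments": {
  "steps": [
    [[0,-0.1,0],[0,0,0],0],
    [[0,-0.2,0],[0,0,0],0],
    [[0,-0.25,0],[0,0,0],0],
    [[0,-0.25,0],[0,0,0],0]
  ]
}}

```text
t: 9.2
ee_pos: [557.4, 78.8, 92.4]
orientation: [0.0, 0.971, 0.239, 0.0]
wrist_force: [1.5, -4.6, -1.4]
opening: 0.001
grasp_force: 2.4
```

```bash
python3 g.py
```

```text
t 9.2 dock [15.9 63.9 92.4] F dock [-0.8 -4.8 -1.4] op 0.0 overhang 14.0
turn [ 0.    -0.001 -0.   ]
```

>>> {"name": "play_rows", "arguments": {
  "steps": [
    [[0,-0.1,0],[0,0,0],0],
    [[0,-0.1,0],[0,0,0],0]
  ]
}}

```text
t: 9.45
ee_pos: [557.3, 78.9, 92.4]
orientation: [0.001, 0.971, 0.239, 0.0]
wrist_force: [2.0, -5.8, -1.4]
opening: 0.001
grasp_force: 3.4
```

```bash
python3 g.py
```

```text
t 9.45 dock [15.9 64.1 92.4] F dock [-1.  -6.  -1.4] op 0.0 overhang 14.0
turn [ 0.001 -0.001 -0.001]
```

That is the end stop. Back off, rise, and move the arm out of the cameras' view.

>>> {"name": "play_rows", "arguments": {
  "steps": [
    [[0,1,0],[0,0,0],0],
    [[0,2.5,0],[0,0,0],0],
    [[0,2.5,-3],[0,0,0],0],
    [[0,2.5,-8],[0,0,0],0],
    [[0,2.5,-14],[0,0,0],0],
    [[-3,6.5,-15],[0,0,0],0],
    [[-6,11,-15],[0,0,0],0],
    [[-9,16,-15],[0,0,0],0]
  ]
}}

```text
t: 10.45
ee_pos: [551.3, -105.0, 243.0]
orientation: [-0.0, 0.971, 0.24, 0.001]
wrist_force: [1.2, -0.4, -0.1]
opening: -0.005
grasp_force: 0.0
```

>>> {"name": "play_rows", "arguments": {
  "steps": [
    [[-3,4,0],[0,0,0],0],
    [[-6,8,0],[0,0,0],0],
    [[-8,12,0],[0,0,0],0],
    [[-8,12,0],[0,0,0],0],
    [[-8,12,0],[0,0,0],0]
  ]
}}

```text
t: 11.08
ee_pos: [536.4, -246.5, 242.2]
orientation: [-0.001, 0.971, 0.24, 0.0]
wrist_force: [-0.3, 0.8, -0.4]
opening: -0.002
grasp_force: 0.0
```

```bash
python3 g.py; python3 - <<'E'
from rig import ctrl
import cv2,pickle
T=ctrl.capture("top");pickle.dump(T,open("top1.pkl","wb"))
a=T["frame"][145:315,240:410];b=ctrl.capture("scene")["frame"][90:270,220:400]
cv2.imwrite("pics/c4.png",cv2.hconcat([cv2.resize(a,(400,400)),cv2.resize(b,(400,400))]))
E
```

```text
t 11.075 dock [-153.8 -214.3  242.2] F dock [ 0.1  0.8 -0.4] op -0.0 overhang 14.0
turn [-0.001 -0.001  0.   ]
```

View pics/c4.png

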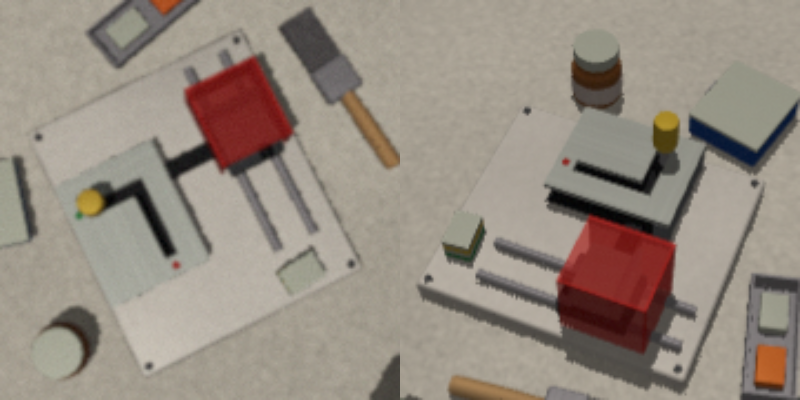

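The knob now sits by the green dot (top half (90,203)), the blade holder is under the guard and nothing else has moved. A numeric check first, then I'll hand in.

```bash
python3 - <<'E'
from h import *
from g import O,D
T=pickle.load(open("top1.pkl","rb"))
k=D.inv().apply(ray(T,crop([(90,203)],400/170,[240,145]),106)-O)[0].round(1);print(k)
if abs(k[0]-15)<5 and k[1]>87:
    from rig import ctrl; print(ctrl.finish_job())
E
```

```text
t 11.175 dock [-153.1 -213.5  242.3] F dock [ 0.  -0.  -0.2] op -0.0 overhang 14.0
turn [-0.001 -0.001  0.003]
[ 14.7  92.  106. ]
the job is handed in; nothing more can be done
None
```

The blade is parked under the guard, and the knob is at the end of the short leg (measured dock x +14.7, y +92.0 mm; about 47 mm of travel against the 40 mm needed). In the last pictures none of the small things looked moved and the hand was clear; I handed the job in at about 11 s, and the hand-in returned no verdict.

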